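# Lift a scalded funnel with kitchen tongs and hold it over the drip tray

### The arm

A 7-joint arm with a two-finger parallel gripper is mounted at the origin on the work surface. World frame = base frame: x ahead of the robot, y to its left, z up, the work surface at z = 0. Lengths are in m, angles in rad, forces in N, time in s.
With the tool pointing down it reaches from about 0.35 to 0.9 m from the base axis. Payload 8.1 kg.
Tool frame: the origin (TCP) lies midway between the tips of the shut fingers; the grasp point (between the pads) lies arm.grip_point_offset behind it (arm.grip_point_offset is the distance from the TCP to the grasp point, in m); y points along the fingers, z is the direction in which the jaws open and shut, and the axes are right-handed (so a half turn about y gives the same grasp; the last joint's range is limited). The gripper opens to 92 mm and grips with 3 to 60 N. Pads are 19 mm wide; open, the fingers measure 130 mm over their backs; the gripper's body (75 mm by 190 mm) begins 47 mm behind the grasp point.
Start: joints at [-1.273, 0.434, 0.025, 1.573, -0.012, 1.134, -0.075], TCP at [0.244, 0.575, 0.227] pointing down, gripper open.
Joint ranges: [-2.62, 2.62], [-0.44, 2.09], [-1.27, 1.32], [0.08, 2.57], [-1.32, 4.46], [0.12, 2], [-2.74, 2.74]. Speed limits (rad/s): [2.22, 2.22, 3.01, 3.01, 3.14, 3.14, 3.14].

### API

Orientations are given as a rotation vector (axis times angle).
In Python, from cell import arm, get_image, camera_info gives the robot as it stands.
- The arm moves only by the tool carry_out, never from a script. Its argument "steps" is one flat list of numbers, 5 for each row, row after row: the opening, from 0 (shut) to 1 (fully open), then the shift along the world's x, y, z in units of 0.1 m (1.0 is 0.1 m), then the turn about the world's z in units of 45 degrees (1.0 is 45 degrees). In form: [hand, dx, dy, dz, spin, hand, dx, dy, dz, spin, ...]. A call has 1 to 12 rows; each row is the pose to reach, as a shift and turn from the pose commanded when the call began; what a row does not reach only later rows make up. A row lasts 1/10 s, in which the tool goes at most 50 mm and 8.59 degrees, less where a joint would pass 70% of its speed; a pose out of reach is approached as far as the arm can. A call with a number of a shift or a turn outside -1 to 1 is refused whole. A call with a gripper value outside its range is refused whole. The fingers move at their own pace and stop on an object; "grip_force" is the grip in N (left out, the last holds). Time passes only in rows, so rows that repeat a pose let the fingers close. It gives the time, the measured TCP pose, the force and the opening at its end, in the units of the state.
- arm.observe(): the state, without advancing time (a new reading comes with each control period).
- get_image(name): name is "side" or "top" or "wrist"; returns (picture, depth): 400x640x3 uint8, red, green, blue; 400x640 float32, m along the optical axis (not along the pixel's ray), 0 where there is no reading.
- camera_info(name): a dict with "fovy" (degrees; the focal length in pixels is half the picture's height over the tangent of half this angle, whatever the lens; pixels are square), "cx", "cy" (the principal point, pixels), "R" (3x3) and "t" (3): a world point X has camera coordinates R X + t; the wrist camera has in their place "tool_from_camera" (4x4, takes a point from camera to tool coordinates, whose origin is the TCP and whose axes are the tool frame's). Camera axes: x right, y down, z forward; pixel columns grow to the right and rows downward; lengths in m; the calibration is good to about 2 mm. A picture is of the moment at which its call begins: read the wrist's pose just before it. camera_info takes no time and is no camera call.
- arm.sign_off(): hands the job in, once; it reports no verdict.
The state is a dict: "clock": time; "joints": joint angles; "dq": joint speeds; "joint_efforts": joint torques, N m; "position": TCP position; "ee_rot": TCP orientation; "force": force on the tool from outside, world axes, zero at the start; "ft_torque": the same for the moment, N m; "width": opening from 0.0 (shut) to 1.0 (fully open).
Only numpy, scipy, OpenCV 4.12 (cv2) and the standard library are available. Lean on these libraries where they do the work, as an engineer would, in place of code of your own. Each camera call takes 0.05 s, during which the arm holds its last target. There are 200 camera calls.

### The job

The yellow funnel on the cork trivet has just been scalded, so never touch it with the gripper itself: pick up the kitchen tongs, squeeze them shut on the funnel's spout, lift the funnel and carry it, kept upright, over the middle of the grey drip tray. Finish while still holding it there with the tongs, about 10 cm above the tray, with nothing put down or let go. Leave the tumbler, the jar and the wooden spoon where they are.

Things in the scene. Friction and masses are not known exactly. Their poses are not given: they have to be found in the camera images.
- tongs: Kitchen tongs lying flat on the table, 222 mm long, 26 mm tall as they lie, 100 g, blades side by side with a pivot at one end. Origin: on the centre line, on the underside, between the two black grip flats, near the centre of mass; x points along the tongs to the red tips, y to the left blade, z up. Pivot at x = -95 mm. The blades close by swinging level towards each other, always alike.
- tongs_grip (a point): Middle of the tongs between the two black grip flats, 13 mm above the origin. The flats, one on the outside of each blade, are 60 mm long along x and 26 mm tall. Sprung open, they measure 60 mm across here and flare 0.07 rad each towards the tips; parallel at about 47 mm; 33 mm across when the tips are 16 mm apart. The spring pushes back on each flat with about 8 N open, 12 N shut.
- tongs_tips (a point): Point on the centre line midway between the two flat red tips (each 30 mm long, 26 mm tall), half way up them: 105 mm ahead of the tongs' origin, 13 mm above the underside; the spout belongs here as the tongs close. The gap between the tips is 72 mm sprung open (78 mm over their outsides) and shrinks twice as fast as the width over the grip flats; at 16 mm the tips are parallel.
- tongs_left (a joint): Closing angle of the left blade in rad (the right one is always alike): 0 = sprung open, 0.14 = tips parallel and 16 mm apart, 0.165 = stop.
- funnel: Small yellow plastic funnel standing mouth down on the trivet, spout up; round, 78 mm tall, 35 g. Origin: centre of its underside (the mouth); z points up along the spout. Mouth 76 mm across; the cone narrows to 17 mm at 38 mm height, above which is the straight round spout, 16 mm in diameter, from 38 to 78 mm height.
- trivet: Fixed round cork trivet, 120 mm in diameter, 8 mm thick; origin at the centre of its underside on the table. The funnel stands near its middle.
- tray: Fixed open grey plastic drip tray, 180 x 180 mm, rim 22 mm high, floor 5 mm thick; origin at the centre of its underside on the table.
- rack: Fixed white dish rack 340 mm along its x, 220 mm along its y, with plates and a pot lid standing in it up to 215 mm high; origin at the centre of its underside. An obstacle at the left side.
- tumbler: Clear glass tumbler, 68 mm across, 110 mm tall, beyond the trivet; origin at the centre of its underside.
- jar: Closed amber jar, 72 mm across, 100 mm tall, beyond the trivet; origin at the centre of its underside.
- spoon: Wooden spoon, 270 mm long, lying on the table to the right of the tongs along its x; not needed.
There are look-alikes about, which are no part of the job. There is more than one size of the tongs; the job needs the larger.

How it is judged:
By the outcome, as a careful person would: the job done as asked, in the order asked, and still so for the second after the job is handed in, while the arm keeps its last pose, push and grip.
It also fails if it takes over 40 s, if anything falls off the work surface, if the arm or the gripper's body presses on something with over 40 N, if the wrist force passes 120 N, or if a joint passes its speed limit or range.

## Working session

There is one attempt and no reset: what is moved stays moved. The work goes in short steps, Python scripts to look and compute and a tool call to move; the robot and the scene stay as the last step left them, time stands still between calls to the robot, and variables do not carry over. Pictures are saved under pics/ and viewed, about 8 in all and at most 12, crops included, and the job is handed in when it is done.

Besides the shell and the picture viewer there is one more tool, called as name(argument=value, ...) on one line, values as JSON. carry_out: Moves the arm, as the interface text tells. Shifts and turns lie within -1 to 1; 1 stands for 0.1 m of shift or 45 degrees of turn. Its arguments: {"type":"object","properties":{"steps":{"type":"array","items":{"type":"number"}},"grip_force":{"type":"number"}},"required":["steps"]}

```bash
mkdir -p pics; ls; cat > h.py <<'E'
import numpy as np, cv2
from cell import arm, get_image, camera_info
def snap(n,f):
    im,d=get_image(n); np.savez('pics/'+f+'.npz',im=im,d=d); cv2.imwrite('pics/'+f+'.png',im[:,:,::-1]); return im,d
def pts(n,d):
    c=camera_info(n); f=200/np.tan(np.radians(c['fovy'])/2)
    v,u=np.mgrid[0:400,0:640]
    P=np.stack([(u-c['cx'])/f*d,(v-c['cy'])/f*d,d],-1)
    if 'R' in c: return (P-np.array(c['t']))@np.array(c['R'])
    return P
E
python3 - <<'E'
from h import *
s=arm.observe();print(s['position'],s['ee_rot'],s['width'],s['clock'],arm.grip_point_offset)
for n in['top','side']:
    snap(n,n+'0');c=camera_info(n);print(n,c['fovy'],c['cx'],c['cy'],-np.array(c['R']).T@np.array(c['t']),c.keys())
print(camera_info('wrist'))
E
```

```text
pics
[0.24369562 0.57496774 0.22595224] [-1.54939218  0.31467247 -0.31438899] 0.9969556647800829 0.0 0.0188
top 49.160835054354486 317.51186805119795 198.70912257494382 [ 0.27588012 -0.01771193  1.34328416] dict_keys(['fovy', 'cx', 'cy', 'R', 't'])
side 54.60210729194973 315.21297527697755 198.79300093636587 [-0.25142379 -0.63960191  1.07454971] dict_keys(['fovy', 'cx', 'cy', 'R', 't'])
{'fovy': 63.461362294492915, 'cx': 320.72791596716485, 'cy': 196.99412710349654, 'tool_from_camera': array([[-2.37459038e-04,  9.53750941e-01,  3.00597881e-01,
        -8.18391966e-02],
       [ 2.78532892e-04, -3.00597815e-01,  9.53750951e-01,
        -1.58558950e-01],
       [ 9.99999933e-01,  3.10203180e-04, -1.94271340e-04,
         4.32770107e-04],
       [ 0.00000000e+00,  0.00000000e+00,  0.00000000e+00,
         1.00000000e+00]])}
```

View pics/top0.png

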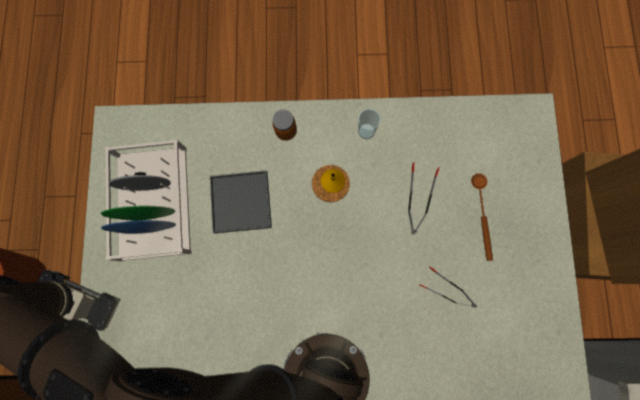

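View pics/side0.png

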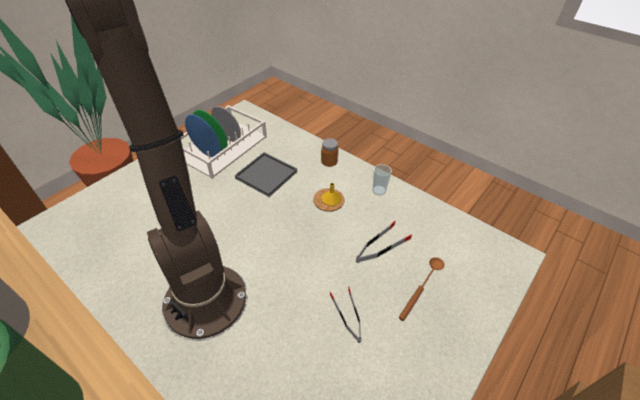

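The top view shows the larger tongs with the pivot at about (413,233) and red tips at (413,164) and (437,170). The funnel is at (333,180), the tray at (240,202), and the smaller look-alike tongs at (450,287). The side view agrees.

```bash
cat >> h.py <<'E'
def ray(n,u,v,z):
    c=camera_info(n); f=200/np.tan(np.radians(c['fovy'])/2); R=np.array(c['R']);o=-R.T@np.array(c['t'])
    d=R.T@np.array([(u-c['cx'])/f,(v-c['cy'])/f,1]); return o+d*(z-o[2])/d[2]
E
python3 - <<'E'
from h import *
def comps(m,minA=4):
    n,l,s,c=cv2.connectedComponentsWithStats(m.astype(np.uint8)); return [(c[i],s[i],l==i) for i in range(1,n) if s[i][4]>=minA]
for n in['top','side']:
    z=np.load(f'pics/{n}0.npz');im=z['im'];P=pts(n,z['d'])
    h=cv2.cvtColor(im,cv2.COLOR_RGB2HSV);H,S,V=[h[...,i].astype(int) for i in range(3)]
    work=(P[...,0]>0.1)&(P[...,0]<.85)&(P[...,1]>-.7)&(P[...,1]<.7)&(abs(P[...,2])<.2)
    print(n,'table z',np.median(P[...,2][work]))
    for c,s,m in comps(((H<6)|(H>174))&(S>150)&(V>90)&work): print('red',c,s[4],'ray@.026',ray(n,*c,.026).round(4),P[m][:,2].max().round(3))
    for c,s,m in comps((H>19)&(H<32)&(S>180)&work,10):
        q=P[m];print('yel',c,s[4],q[:,2].max(),q[q[:,2]>.06].mean(0) if (q[:,2]>.06).any() else q.mean(0))
    if n=='top':
        box=np.zeros(work.shape,bool);box[160:245,200:280]=1
        for c,s,m in comps((V<110)&(S<90)&box,500):
            r=cv2.minAreaRect(np.argwhere(m)[:,::-1].astype(np.float32));print('tray',c,r,ray(n,*r[0],.022),P[m][:,2].min(),P[m][:,2].max())
        b=np.zeros(work.shape,bool);b[158:242,400:445]=1
        m=b&(P[...,2]>.012)&(P[...,2]<.06)
        q=P[m];print('tongs pts',len(q))
        # pivot end
        print('pivot end', q[np.argsort(q[:,0])[:5]].round(3))
        b=np.zeros(work.shape,bool);b[155:205,305:355]=1
        for c,s,m in comps((H>5)&(H<19)&(S>120)&b,50): print('cork',c,s)
        for x,y in[(413,163),(437,170),(413,233)]: print(ray(n,x,y,.026).round(3))
        b=np.zeros(work.shape,bool);b[95:150,260:390]=1
        print('tall stuff z', P[b&work][:,2].max())
    else:
        pass
g=np.load('pics/top0.npz')['im']; cv2.imwrite('pics/c1.png',cv2.resize(g[150:245,300:450],None,fx=5,fy=5,interpolation=cv2.INTER_CUBIC)[:,:,::-1])
E
```

```text
top table z 0.000386759691486889
red [412.63636364 167.54545455] 11 ray@.026 [ 0.6154 -0.2806  0.026 ] 0.029
red [436.83333333 171.5       ] 6 ray@.026 [ 0.601  -0.3539  0.026 ] 0.027
yel [332.45758929 180.45982143] 448 0.09284937756507879 [ 0.5828015  -0.0328902   0.08186699]
tray [240.14091581 201.88567208] ((239.7991943359375, 201.79098510742188), (57.85233688354492, 59.75359344482422), 84.80557250976562) [0.52109367 0.25533167 0.022     ] -0.005859537174484699 1.3432841636970545
tongs pts 248
pivot end [[ 0.413 -0.276  0.025]
 [ 0.413 -0.274  0.023]
 [ 0.414 -0.271  0.02 ]
 [ 0.416 -0.279  0.027]
 [ 0.416 -0.276  0.027]]
cork [328.425      185.27666667] [312 165  37  37 600]
[ 0.63  -0.283  0.026]
[ 0.606 -0.355  0.026]
[ 0.413 -0.27   0.026]
tall stuff z 0.11654148062785671
side table z 0.0018418606595960408
red [392.1 224.1] 10 ray@.026 [ 0.6105 -0.2834  0.026 ] 0.027
red [407.64705882 237.47058824] 17 ray@.026 [ 0.5936 -0.3565  0.026 ] 0.03
red [331.2 295.6] 5 ray@.026 [ 0.2483 -0.294   0.026 ] 0.017
yel [330.83050847 197.39830508] 236 0.0906119814768472 [ 0.57732965 -0.03346489  0.07197821]
```

View pics/c1.png

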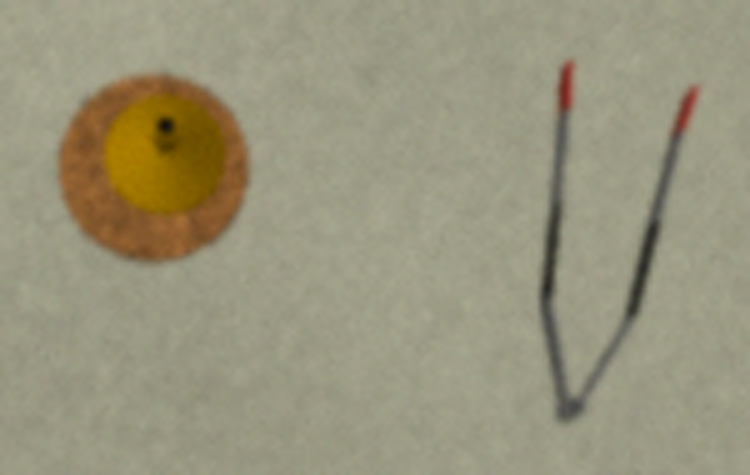

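```bash
python3 - <<'E'
from h import *
from scipy.spatial.transform import Rotation as Ro
R=Ro.from_rotvec(arm.observe()['ee_rot']).as_matrix();print(R.round(3))
C=lambda x,y:(300+(x+.5)/5-.5,150+(y+.5)/5-.5)
r=lambda x,y,z:ray('top',*C(x,y),z)
p=r(568,409,.024);l=r(551,252,.026);g=r(645,268,.026);tl=r(566,86,.026);tr=r(686,111,.026)
t=(tl+tr)/2;m=(l+g)/2
print('pivot',p,'flats',l,g,np.linalg.norm(l-g),'tips',tl,tr,np.linalg.norm(tl-tr),'piv-tip',np.linalg.norm((t-p)[:2]),'mid flats',m,np.linalg.norm((m-p)[:2]))
print('yaw',np.degrees(np.arctan2(*(t-p)[[1,0]])),np.degrees(np.arctan2(*(m-p)[[1,0]])))
print('jaw ang',np.degrees(np.arctan2(R[1,2],R[0,2])),'spout',r(166,124,.086),'trivet',r(154,167,.008))
E
```

```text
[[ 0.921 -0.     0.39 ]
 [-0.39  -0.001  0.921]
 [ 0.    -1.    -0.001]]
pivot [ 0.41790364 -0.27115854  0.024     ] flats [ 0.51380153 -0.26607716  0.026     ] [ 0.50259671 -0.32230595  0.026     ] 0.057334324112451464 tips [ 0.61779942 -0.2812288   0.026     ] [ 0.60005867 -0.35372488  0.026     ] 0.0746352239908675 piv-tip 0.19656065215583446 mid flats [ 0.50819912 -0.29419156  0.026     ] 0.09318687668864975
yaw -13.629576275213289 -14.310120841546214
jaw ang 67.0304254858783 spout [ 0.58509923 -0.03294306  0.086     ] trivet [ 0.57682486 -0.02570982  0.008     ]
```

carry_out(steps=[1, 0, 0, 0.4, 0, 1, 0, 0, 0.8, 0, 1, 0, 0, 0.8, 0])

```text
clock: 0.4
position: [0.2447, 0.5776, 0.3122]
ee_rot: [-1.539, 0.313, -0.315]
force: [0.5, 0.9, 1.0]
width: 1.0
```

carry_out(steps=[1, 0, -0.4, 0, 0, 1, 0.05, -0.8, 0, 0, 1, 0.1, -1, 0, 0])

```text
clock: 0.7
position: [0.2542, 0.4723, 0.3063]
ee_rot: [-1.549, 0.315, -0.316]
force: [0.0, -0.5, -0.4]
width: 0.996
```

carry_out(steps=[1, 0.15, -0.4, 0, 0, 1, 0.3, -0.8, 0, 0, 1, 0.4, -1, 0, 0])

```text
clock: 1.0
position: [0.2949, 0.3718, 0.3064]
ee_rot: [-1.549, 0.316, -0.317]
force: [-0.7, -0.4, 0.5]
width: 0.999
```

carry_out(steps=[1, 0.15, -0.4, 0, 0, 1, 0.3, -0.8, 0, 0, 1, 0.4, -1, 0, 0])

```text
clock: 1.3
position: [0.3346, 0.2718, 0.3064]
ee_rot: [-1.548, 0.317, -0.317]
force: [0.6, 0.1, -0.8]
width: 1.004
```

carry_out(steps=[1, 0.15, -0.4, 0, 0, 1, 0.3, -0.8, 0, 0, 1, 0.4, -1, 0, 0])

```text
clock: 1.6
position: [0.3744, 0.1719, 0.3064]
ee_rot: [-1.548, 0.317, -0.317]
force: [0.3, 0.5, 0.1]
width: 1.0
```

carry_out(steps=[1, 0.15, -0.4, 0, 0, 1, 0.3, -0.8, 0, 0, 1, 0.4, -1, 0, 0])

```text
clock: 1.9
position: [0.4142, 0.0719, 0.3065]
ee_rot: [-1.548, 0.317, -0.317]
force: [-0.5, 0.9, 0.0]
width: 1.001
```

carry_out(steps=[1, 0.1, -0.4, 0, 0, 1, 0.2, -0.8, 0, 0, 1, 0.3, -1, 0, 0])

```text
clock: 2.2
position: [0.4436, -0.0281, 0.3066]
ee_rot: [-1.548, 0.317, -0.317]
force: [0.0, -0.0, -0.2]
width: 1.0
```

carry_out(steps=[1, 0.1, -0.4, 0, 0, 1, 0.2, -0.8, 0, 0, 1, 0.3, -1, 0, 0, 1, 0.3, -1, 0, 0])

```text
clock: 2.6
position: [0.4741, -0.1278, 0.3064]
ee_rot: [-1.549, 0.318, -0.319]
force: [0.0, -0.2, 0.3]
width: 1.001
```

carry_out(steps=[1, 0.1, -0.4, -0.2, 0, 1, 0.2, -0.8, -0.4, 0.1, 1, 0.2, -0.9, -0.5, 0.2, 1, 0.2, -0.9, -0.5, 0.2])

```text
clock: 3.0
position: [0.4925, -0.2153, 0.2549]
ee_rot: [-1.562, 0.196, -0.19]
force: [-0.4, 0.6, 1.1]
width: 1.001
```

carry_out(steps=[1, 0.1, -0.4, -0.4, 0, 1, 0.16, -0.75, -0.8, 0, 1, 0.16, -0.75, -0.8, 0, 1, 0.16, -0.75, -0.8, 0, 1, 0.16, -0.75, -0.8, 0])

```text
clock: 3.5
position: [0.5107, -0.2878, 0.1778]
ee_rot: [-1.561, 0.19, -0.192]
force: [0.5, 0.0, 0.8]
width: 0.995
```

```bash
python3 - <<'E'
from h import *
s=arm.observe();print(s['position'],s['ee_rot'])
snap('wrist','w1')
E
```

```text
[ 0.51069705 -0.28778706  0.17781848] [-1.56138913  0.19016774 -0.19170121]
```

View pics/w1.png

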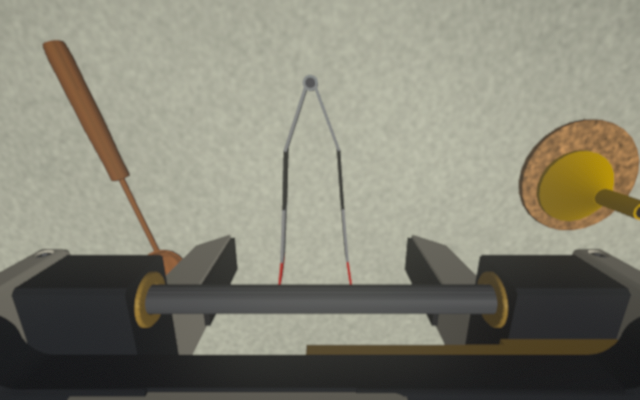

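The wrist view shows the tongs between the open fingers: pivot at (310,83), black flats at (285,152–208) and (339–344,150–208). I'll refine their pose with these.

```bash
cat >> h.py <<'E'
from scipy.spatial.transform import Rotation as Ro
def wray(s,u,v,z):
    c=camera_info('wrist'); f=200/np.tan(np.radians(c['fovy'])/2);T=np.array(c['tool_from_camera'])
    R=Ro.from_rotvec(s['ee_rot']).as_matrix()
    o=R@T[:3,3]+s['position']; d=R@T[:3,:3]@np.array([(u-c['cx'])/f,(v-c['cy'])/f,1]); return o+d*(z-o[2])/d[2]
E
python3 - <<'E'
from h import *
s=arm.observe()
R=Ro.from_rotvec(s['ee_rot']).as_matrix();print('jaw',np.degrees(np.arctan2(R[1,2],R[0,2])),R[:,1])
w=lambda *a:wray(s,*a)
p=w(310,83,.024);l=w(342,179,.026);r=w(284.5,180,.026)
a=(w(339,150,.026)+w(285,152,.026))/2;b=(w(344,208,.026)+w(284,208,.026))/2;t=(w(282,264,.026)+w(348,264,.026))/2
print(p,l,r,(l+r)/2,np.linalg.norm(l-r),np.linalg.norm(a-b),t)
for q in[(l+r)/2,t]:print(np.degrees(np.arctan2(*(q-p)[[1,0]])),np.linalg.norm(q-p))
E
```

```text
jaw 76.10285264299415 [ 1.98612046e-03  6.74060518e-04 -9.99997800e-01]
[ 0.41942081 -0.27463727  0.024     ] [ 0.51394989 -0.26623091  0.026     ] [ 0.50126141 -0.3217664   0.026     ] [ 0.50760565 -0.29399866  0.026     ] 0.05696655022921531 0.05829295538474257 [ 0.59913298 -0.31533875  0.026     ]
-12.38307668804882 0.09030742152025067
-12.761150373927336 0.18427445751185745
```

carry_out(steps=[1, 0, -0.06, -0.4, 0.02, 1, 0, -0.06, -0.8, 0.02, 1, 0, -0.06, -1, 0.02, 1, 0, -0.06, -1, 0.02])

```text
clock: 3.95
position: [0.5095, -0.2929, 0.0756]
ee_rot: [-1.561, 0.18, -0.176]
force: [0.4, 0.2, 1.0]
width: 0.996
```

carry_out(steps=[1, 0, 0, -0.3, 0, 1, 0, 0, -0.55, 0, 1, 0, 0, -0.72, 0, 1, 0, 0, -0.73, 0, 1, 0, 0, -0.73, 0])

```text
clock: 4.45
position: [0.5113, -0.2954, 0.0056]
ee_rot: [-1.564, 0.177, -0.18]
force: [0.3, 0.3, 0.6]
width: 1.0
```

carry_out(steps=[0.51, 0, 0, 0, 0, 0.51, 0, 0, 0, 0, 0.51, 0, 0, 0, 0, 0.51, 0, 0, 0, 0, 0.51, 0, 0, 0, 0, 0.51, 0, 0, 0, 0, 0.51, 0, 0, 0, 0, 0.51, 0, 0, 0, 0], grip_force=25)

```text
clock: 5.25
position: [0.5104, -0.2959, 0.0041]
ee_rot: [-1.564, 0.178, -0.18]
force: [1.7, -0.6, 4.4]
width: 0.513
```

carry_out(steps=[0.51, 0, 0, 0.2, 0, 0.51, 0, 0, 0.5, 0, 0.51, 0, 0, 0.8, 0, 0.51, 0, 0, 1, 0, 0.51, 0, 0, 1, 0, 0.51, 0, 0, 1, 0])

```text
clock: 5.85
position: [0.5095, -0.295, 0.1032]
ee_rot: [-1.563, 0.179, -0.178]
force: [0.5, -0.3, -0.7]
width: 0.51
```

```bash
python3 - <<'E'
from h import *
s=arm.observe();print(s['position'],s['ee_rot'],s['width'],s['force'])
im,d=snap('side','s2');a=cv2.resize(im[150:290,300:480],None,fx=3,fy=3)
im2,_=snap('top','t2')
b=cv2.resize(im2[130:250,300:460],None,fx=3.375,fy=3.375)
H=max(a.shape[0],b.shape[0]); c=np.zeros((H,a.shape[1]+b.shape[1],3),np.uint8);c[:a.shape[0],:a.shape[1]]=a;c[:b.shape[0],a.shape[1]:]=b
c=cv2.resize(c,None,fx=.72,fy=.72);print(c.shape);cv2.imwrite('pics/c2.png',c[:,:,::-1])
E
```

```text
[ 0.50951437 -0.2950199   0.1032318 ] [-1.56277965  0.17930958 -0.17841135] 0.5103150058228197 [ 0.49648834 -0.29667756 -0.72144595]
(302, 778, 3)
```

View pics/c2.png

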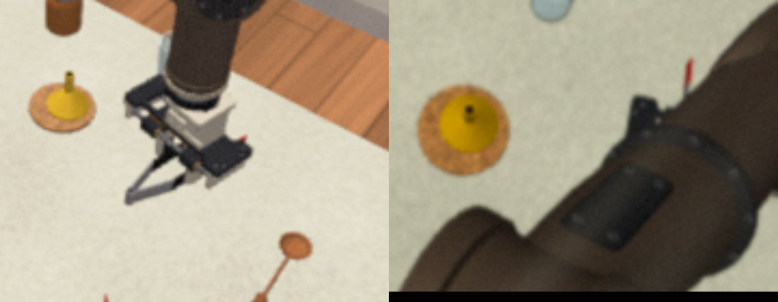

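The tongs came up with the gripper. One red tip shows in the top view and the pivot end in the side view. Next I'll check for tilt from the depths.

```bash
python3 - <<'E'
from h import *
for n,f in[('top','t2'),('side','s2')]:
    z=np.load(f'pics/{f}.npz');P=pts(n,z['d']);h=cv2.cvtColor(z['im'],cv2.COLOR_RGB2HSV);H,S,V=[h[...,i].astype(int) for i in range(3)]
    m=((H<6)|(H>174))&(S>150)&(V>80)&(P[...,0]>.5)&(P[...,0]<.75)&(P[...,1]<-.15)&(P[...,1]>-.45)
    q=P[m];print(n,len(q),q[np.argsort(-q[:,2])][:12].round(3), np.argwhere(m).mean(0)[::-1])
    u,v=np.argwhere(m).mean(0)[::-1];print(ray(n,u,v,.126))
P=pts('side',np.load('pics/s2.npz')['d'])
b=P[150+200//3//1-0:250,355:400].reshape(-1,3);b=b[(b[:,2]>.05)&(b[:,2]<.16)&(b[:,0]<.46)&(b[:,0]>.38)];print(b[np.argsort(b[:,0])][:12].round(3))
s=arm.observe();print(s['joints'])
E
```

```text
top 9 [[ 0.605 -0.291  0.128]
 [ 0.626 -0.296  0.124]
 [ 0.612 -0.292  0.123]
 [ 0.609 -0.292  0.121]
 [ 0.618 -0.293  0.121]
 [ 0.616 -0.293  0.12 ]
 [ 0.625 -0.296  0.119]
 [ 0.622 -0.294  0.118]
 [ 0.625 -0.294  0.118]] [423.22222222 158.22222222]
[ 0.61639851 -0.29236144  0.126     ]
side 1 [[ 0.612 -0.343  0.122]] [412. 214.]
[ 0.60775088 -0.344105    0.126     ]
[[ 0.409 -0.276  0.127]
 [ 0.409 -0.271  0.107]
 [ 0.409 -0.277  0.112]
 [ 0.41  -0.273  0.113]
 [ 0.41  -0.276  0.116]
 [ 0.41  -0.271  0.126]
 [ 0.41  -0.269  0.114]
 [ 0.41  -0.272  0.121]
 [ 0.41  -0.268  0.118]
 [ 0.411 -0.273  0.107]
 [ 0.411 -0.274  0.128]
 [ 0.411 -0.272  0.116]]
[ 0.03725014  0.55566059  0.57816297  1.83681221 -0.38790035  0.86615257
  2.14580297]
```

carry_out(steps=[0.51, 0, 0.1, 0.2, 0, 0.51, -0.1, 0.4, 0.25, 0, 0.51, -0.1, 0.7, 0.25, 0, 0.51, -0.1, 1, 0.25, 0])

```text
clock: 6.35
position: [0.4988, -0.1944, 0.1277]
ee_rot: [-1.563, 0.181, -0.178]
force: [-0.2, -0.9, -1.1]
width: 0.511
```

carry_out(steps=[0.51, -0.05, 0.3, 0, 0, 0.51, -0.1, 0.6, 0, 0, 0.51, -0.1, 0.9, 0, 0, 0.51, -0.1, 1, 0, 0])

```text
clock: 6.75
position: [0.4889, -0.092, 0.1274]
ee_rot: [-1.562, 0.178, -0.174]
force: [-0.9, 0.4, -2.0]
width: 0.515
```

carry_out(steps=[0.51, -0.05, 0.3, 0, 0, 0.51, -0.07, 0.6, 0, 0, 0.51, -0.07, 0.8, 0, 0, 0.51, -0.07, 0.85, 0, 0, 0.51, -0.07, 0.85, 0, 0, 0.51, -0.07, 0.85, 0, 0])

```text
clock: 7.35
position: [0.4828, -0.012, 0.1285]
ee_rot: [-1.564, 0.18, -0.18]
force: [-0.9, -0.2, -1.6]
width: 0.51
```

```bash
python3 - <<'E'
from h import *
s=arm.observe();print(s['position'],s['ee_rot'],s['width'],s['force'],s['joints'].round(2))
im,d=snap('side','s3');a=cv2.resize(im[130:250,260:420],None,fx=2.4,fy=2.4)
im2,_=snap('top','t3')
b=cv2.resize(im2[120:240,260:420],None,fx=2.4,fy=2.4)
cv2.imwrite('pics/c3.png',np.hstack([a,b])[:,:,::-1])
E
```

```text
[ 0.48276891 -0.01199924  0.12852508] [-1.56418086  0.18038523 -0.18001884] 0.5097540473171145 [-0.87321114 -0.20142204 -1.56909997] [-0.57  0.36  0.62  2.07 -0.29  0.8   1.57]
```

View pics/c3.png

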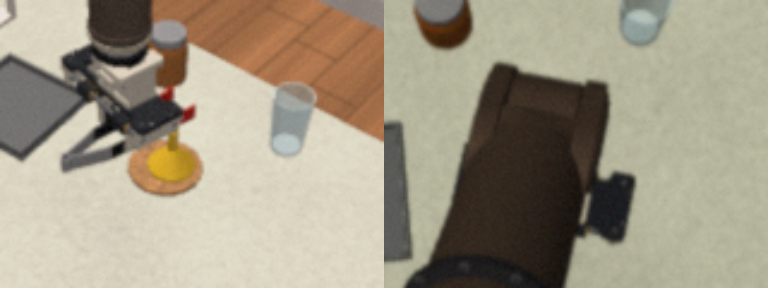

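In the side view the red tips sit above the spout at about (329,169) and (339,177), either side of it. The top view is blocked by the arm. I'll check their midpoint against the spout axis.

```bash
python3 - <<'E'
from h import *
z=np.load('pics/s3.npz');P=pts('side',z['d']);h=cv2.cvtColor(z['im'],cv2.COLOR_RGB2HSV);H,S,V=[h[...,i].astype(int) for i in range(3)]
m=((H<6)|(H>174))&(S>140)&(V>70);m[:150]=0;m[200:]=0;m[:,:310]=0;m[:,360:]=0
n,l,s,c=cv2.connectedComponentsWithStats(m.astype(np.uint8))
for i in range(1,n):
    q=P[l==i];print(c[i],s[i],q.mean(0).round(4),q.min(0).round(3),q.max(0).round(3),ray('side',*c[i],.137).round(4))
m=(H>19)&(H<32)&(S>170);m[:160]=0;m[220:]=0;m[:,:300]=0;m[:,360:]=0
q=P[m&(P[...,2]>.055)];print(q.mean(0),len(q),q[:,2].max())
# original spout in side view
z=np.load('pics/side0.npz');P=pts('side',z['d']);h=cv2.cvtColor(z['im'],cv2.COLOR_RGB2HSV);H,S,V=[h[...,i].astype(int) for i in range(3)]
m=(H>17)&(H<32)&(S>150)&(P[...,2]>.055)&(P[...,2]<.1)&(abs(P[...,1])<.1)&(P[...,0]>.5);q=P[m];print(q.mean(0),len(q))
c0=np.argwhere(m).mean(0)[::-1];print(c0,ray('side',*c0,q[:,2].mean()))
E
```

```text
[329.45 168.9 ] [327 166   5   6  20] [ 0.593  -0.0089  0.1413] [ 0.497 -0.083 -0.003] [0.739 0.098 0.24 ] [ 0.5968 -0.0061  0.137 ]
[338.         176.94736842] [336 175   5   6  19] [ 0.5753 -0.0614  0.1454] [ 0.494 -0.111  0.129] [ 0.59  -0.055  0.232] [ 0.5827 -0.0561  0.137 ]
[ 0.43912168 -0.13421738  0.23493388] 18 1.074549710658477
[ 0.57758638 -0.03432778  0.07017947] 23
[331.60869565 188.34782609] [ 0.57762926 -0.03429942  0.07017947]
```

carry_out(steps=[0.51, 0, 0.01, -0.2, 0, 0.51, 0, 0.01, -0.4, 0, 0.51, 0, 0.01, -0.55, 0, 0.51, 0, 0.01, -0.65, 0, 0.51, 0, 0.01, -0.71, 0, 0.51, 0, 0.01, -0.71, 0, 0.51, 0, 0.01, -0.71, 0])

```text
clock: 8.15
position: [0.4832, -0.0098, 0.0581]
ee_rot: [-1.563, 0.179, -0.18]
force: [0.1, 0.7, -0.7]
width: 0.508
```

```bash
python3 - <<'E'
from h import *
s=arm.observe();print(s['position'],s['width'],s['force'])
im,d=snap('side','s4');a=cv2.resize(im[150:220,290:370],None,fx=5,fy=5,interpolation=cv2.INTER_CUBIC)
im2,_=snap('wrist','w4')
b=cv2.resize(im2,None,fx=.625,fy=.625)
c=np.zeros((350,800,3),np.uint8);c[:,:400]=a;c[:250,400:]=b
cv2.imwrite('pics/c4.png',c[:,:,::-1])
E
```

```text
[ 0.48322212 -0.00979991  0.05813196] 0.508400904381074 [ 0.12816091  0.74921105 -0.72776344]
```

View pics/c4.png

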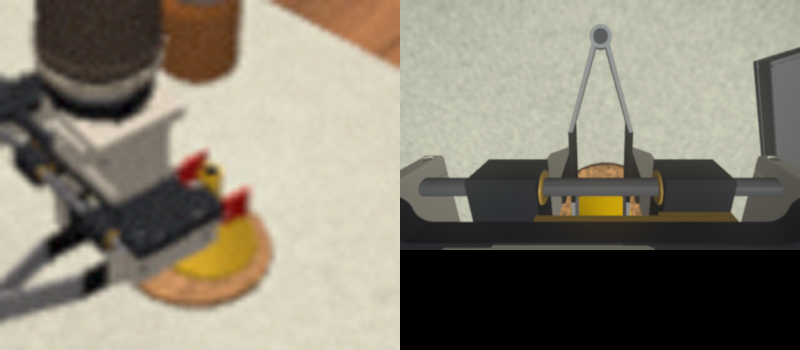

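The spout, at crop (210,178), stands between the two red tips and roughly centred. Now I'll close on it gradually.

carry_out(steps=[0.47, 0, 0, 0, 0, 0.44, 0, 0, 0, 0, 0.41, 0, 0, 0, 0, 0.39, 0, 0, 0, 0, 0.37, 0, 0, 0, 0, 0.35, 0, 0, 0, 0, 0.3, 0, 0, 0, 0, 0.2, 0, 0, 0, 0, 0.2, 0, 0, 0, 0, 0.2, 0, 0, 0, 0], grip_force=45)

```text
clock: 9.25
position: [0.4829, -0.0095, 0.0577]
ee_rot: [-1.563, 0.179, -0.179]
force: [-0.5, -0.4, -1.3]
width: 0.356
```

carry_out(steps=[0.2, 0, 0, 0.05, 0, 0.2, 0, 0, 0.15, 0, 0.2, 0, 0, 0.3, 0, 0.2, 0, 0, 0.4, 0, 0.2, 0, 0, 0.4, 0, 0.2, 0, 0, 0.4, 0])

```text
clock: 9.85
position: [0.483, -0.0093, 0.098]
ee_rot: [-1.563, 0.178, -0.179]
force: [0.5, 0.3, -1.8]
width: 0.355
```

```bash
python3 - <<'E'
from h import *
s=arm.observe();print(s['position'],s['width'],s['force'],s['joints'].round(2))
im,d=snap('side','s5');a=cv2.resize(im[140:220,290:370],None,fx=5,fy=5,interpolation=cv2.INTER_CUBIC)
im2,_=snap('wrist','w5')
b=cv2.resize(im2,None,fx=.625,fy=.625)
c=np.zeros((400,800,3),np.uint8);c[:,:400]=a;c[:250,400:]=b
cv2.imwrite('pics/c5.png',c[:,:,::-1])
E
```

```text
[ 0.48299067 -0.00929172  0.0979595 ] 0.3546336841855418 [ 0.47446836  0.30049581 -1.81062631] [-0.54  0.41  0.59  2.1  -0.34  0.73  1.61]
```

View pics/c5.png

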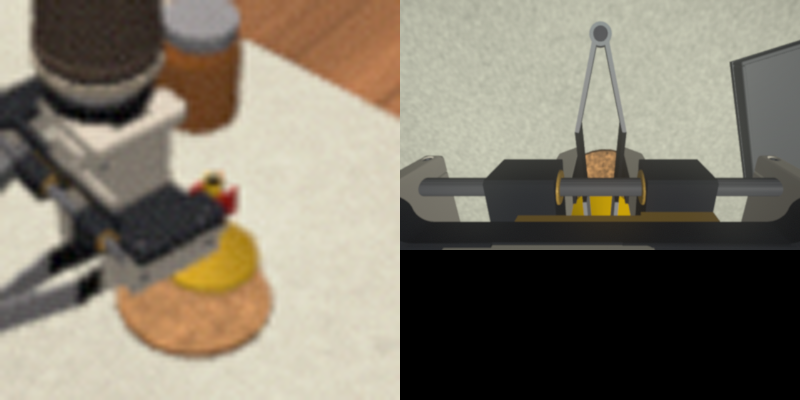

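The funnel is off the trivet, held by the tongs at the spout, with the opening at 32.7 mm as expected. I'll raise it, then carry and turn.

carry_out(steps=[0.2, 0, 0, 0.15, 0, 0.2, 0, 0, 0.35, 0, 0.2, 0, 0, 0.55, 0, 0.2, 0, 0, 0.64, 0, 0.2, 0, 0, 0.64, 0])

```text
clock: 10.45
position: [0.4834, -0.0094, 0.1622]
ee_rot: [-1.563, 0.178, -0.18]
force: [0.1, -0.1, -1.2]
width: 0.36
```

carry_out(steps=[0.2, -0.03, 0.1, 0, 0.05, 0.2, -0.08, 0.25, 0, 0.1, 0.2, -0.12, 0.4, 0, 0.15, 0.2, -0.17, 0.55, 0, 0.2, 0.2, -0.22, 0.7, 0, 0.25, 0.2, -0.25, 0.8, 0, 0.3, 0.2, -0.25, 0.8, 0, 0.3])

```text
clock: 11.15
position: [0.4573, 0.0724, 0.1617]
ee_rot: [-1.57, -0.01, 0.01]
force: [-0.3, 0.5, -1.5]
width: 0.355
```

carry_out(steps=[0.2, -0.03, 0.1, 0, 0.05, 0.2, -0.08, 0.25, 0, 0.1, 0.2, -0.12, 0.4, 0, 0.15, 0.2, -0.17, 0.55, 0, 0.2, 0.2, -0.2, 0.7, 0, 0.25, 0.2, -0.2, 0.8, 0, 0.3, 0.2, -0.2, 0.8, 0, 0.3])

```text
clock: 11.85
position: [0.4379, 0.1524, 0.1617]
ee_rot: [-1.562, -0.195, 0.194]
force: [-0.3, 0.3, -1.3]
width: 0.354
```

carry_out(steps=[0.2, -0.03, 0.1, 0, 0.02, 0.2, -0.08, 0.25, 0, 0.04, 0.2, -0.12, 0.4, 0, 0.07, 0.2, -0.15, 0.55, 0, 0.07, 0.2, -0.16, 0.68, 0, 0.07, 0.2, -0.16, 0.74, 0, 0.07, 0.2, -0.16, 0.74, 0, 0.07, 0.2, -0.16, 0.74, 0, 0.07])

```text
clock: 12.65
position: [0.422, 0.2241, 0.1617]
ee_rot: [-1.559, -0.234, 0.234]
force: [0.5, -0.0, -1.6]
width: 0.355
```

```bash
python3 - <<'E'
from h import *
s=arm.observe();print(s['clock'],s['position'],s['width'],s['force'],s['joints'].round(2))
im,d=snap('side','s6');a=cv2.resize(im[100:220,220:380],None,fx=2.5,fy=2.5,interpolation=cv2.INTER_CUBIC)
im2,_=snap('top','t6')
b=cv2.resize(im2[130:250,190:350],None,fx=2.5,fy=2.5,interpolation=cv2.INTER_CUBIC)
cv2.imwrite('pics/c6.png',np.hstack([a,b])[:,:,::-1])
E
```

```text
12.65 [0.42195638 0.22407139 0.16167487] 0.3545468795642298 [ 0.49018165 -0.01136038 -1.55402171] [-0.96  0.28  0.45  2.03 -0.16  0.86  1.44]
```

View pics/c6.png

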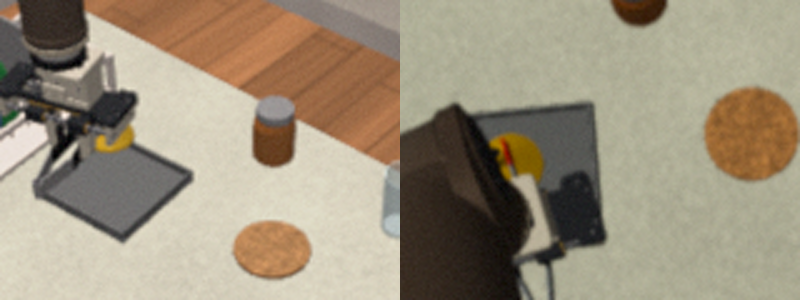

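The funnel hangs from the tongs over the tray, with the trivet empty. In the top view its mouth is partly visible around crop (515,160). Next I'll measure its edge, height and tilt.

```bash
python3 - <<'E'
from h import *
from scipy.optimize import least_squares
for n,f in[('top','t6'),('side','s6')]:
    z=np.load(f'pics/{f}.npz');P=pts(n,z['d']);h=cv2.cvtColor(z['im'],cv2.COLOR_RGB2HSV);H,S,V=[h[...,i].astype(int) for i in range(3)]
    m=(H>17)&(H<33)&(S>150)&(V>60)&(P[...,0]>.4)&(P[...,0]<.7)&(P[...,1]>.1)&(P[...,1]<.4)&(P[...,2]>.05)&(P[...,2]<.25)
    q=P[m];print(n,len(q),'z pct',np.percentile(q[:,2],[2,10,50,90,98]).round(3),'min',q.min(0).round(3),'max',q.max(0).round(3))
    # cone: r = 38 - (h)*29.5/38 ; fit axis (with tilt) + base height
    def res(p):
        hh=q[:,2]-p[2]; r=np.hypot(q[:,0]-p[0]-p[3]*hh,q[:,1]-p[1]-p[4]*hh)
        return r-np.clip(.038-hh*.0295/.038,.008,.038)
    r=least_squares(res,[.521,.255,.112,0,0],loss='soft_l1',f_scale=.003);print(r.x.round(4),'rms',np.sqrt(np.mean(res(r.x)**2)))
    if n=='top':
        v,u=np.nonzero(m);print('px right',u.max(),'top',v.min(),ray(n,u.max()+.5,194,.112),ray(n,246,v.min()-.5,.112))
E
```

```text
top 227 z pct [0.115 0.119 0.131 0.153 0.192] min [0.502 0.217 0.11 ] max [0.56  0.277 0.195]
[ 0.5227  0.2532  0.1139 -0.0324  0.0339] rms 0.0024208131008879963
px right 246 top 183 [0.52680135 0.21763355 0.112     ] [0.56086437 0.21950068 0.112     ]
side 70 z pct [0.113 0.116 0.123 0.13  0.132] min [0.484 0.218 0.112] max [0.544 0.253 0.135]
[ 0.522   0.2575  0.1172 -0.1779 -0.1318] rms 0.002813682300154349
```

```bash
python3 -c "
from cell import arm
s=arm.observe();print(s['clock'],abs(s['dq']).max(),s['width']);print(arm.sign_off())"
```

```text
12.75 0.0028208790203188548 0.35236433560918645
the job is handed in; nothing more can be done
None
```

I picked up the larger tongs, closed them on the funnel's spout, lifted the funnel and carried it over the middle of the grey tray. I handed in at 12.75 s, still holding it. The gripper fingers only ever held the tongs.

- **Position:** the last checks put the funnel's axis at about (0.522, 0.255), against a measured tray centre of (0.521, 0.255).
- **Height:** its underside is at z ≈ 0.113 m, about 11 cm above the tray floor and 9 cm above the rim.
- **Grip:** the width over the flats is about 32.5–33 mm, matching tips shut on the 16 mm spout. The arm was still and the wrist force about 1.6 N.
- **Upright:** the top-view fit gives a lean of about 2–3°, close to its noise.
- **Disagreement:** the side-view fit gave a lean of about 12°. It used only 70 partly hidden points and I don't trust it. The position and base height from that view agreed with the top view to within 4 mm.
- **Other objects:** the moves stayed well clear of the tumbler, jar and spoon. I did not measure their positions again.

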